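# Load the film brake stand and hold the brake at the third click

## Robot

A 6-joint arm with a two-finger parallel gripper is mounted at the origin on a cart in front of the work surface, level with it; the furniture and walls round the work are solid. World frame = base frame: x ahead of the robot, y to its left, z up, the work surface at z = 0. Lengths are in m, angles in rad, forces in N, time in s.
With the tool pointing down it reaches from about 0.425 to 0.95 m from the base axis. Payload 3.5 kg.
Tool frame: the origin (TCP) lies between the finger pads; the fingertips stand 22 mm ahead of it and the grasp point (between the pads) lies 3 mm ahead of it (ctrl.nose_length is the z of the fingertips in the tool frame, in m); z points along the fingers, y is the line along which they close (so a half turn about z gives the same grasp; the last joint's range is limited). The gripper opens to 85 mm and grips with 20 to 120 N. Pads are 22 mm wide; open, the fingers measure 114 mm over their backs; the gripper's body (76 mm by 85 mm) begins 54 mm behind the grasp point. The pads swing forward as they close: fully open they stand 13 mm farther back than shut.
Start: joints at [-1.378, 0.286, 1.577, -0, 1.279, -0.15], TCP at [0.227, -0.636, 0.253] pointing down, gripper open.
Joint ranges: [-2.77, 2.77], [-0.9, 2.22], [0.21, 2.48], [-1.53, 4.67], [0.24, 2.81], [-2.84, 2.84]. Speed limits (rad/s): [2.79, 2.79, 3.14, 3.14, 3.14, 3.14].

## Interface

Orientations are given as a unit quaternion [x, y, z, w].
In Python, from plant import ctrl gives the robot as it stands. The module is installed in compiled form; this text tells all that it offers.
- The arm moves only by the tool send_rows, never from a script. Its argument "rows" is text: rows parted by semicolons, each of 7 numbers parted by spaces: the turn, a rotation vector about the tool's x, y, z in degrees, then the shift along the tool's x, y, z in mm, then the opening, from -1 (shut) to 1 (fully open). A call has 1 to 8 rows; each row is the pose to reach, as a shift and turn from the pose commanded when the call began, along the tool's axes at that moment; what a row does not reach only later rows make up. A row lasts 1/8 s, in which the tool goes at most 62.5 mm and 10.7 degrees, less where a joint would pass 70% of its speed; a pose out of reach is approached as far as the arm can. A call with a gripper value outside its range is refused whole. The fingers move at their own pace and stop on an object; "grip_force" is the grip in N (left out, the last holds). Time passes only in rows, so rows that repeat a pose let the fingers close. It gives the time, the measured TCP pose, the force, the opening and the grip force at its end, in the units of the state.
- ctrl.get_state(): the state, without advancing time (a new reading comes with each control period).
- ctrl.read_camera(name): name is "scene" or "side" or "wrist"; returns a dict with "color" (420x560x3 uint8, red, green, blue), "fx", "fy", "cx", "cy" (pixels), "D" ([k1, k2, p1, p2, k3] as OpenCV has them; the pictures are not rectified), "extrinsics" (4x4, takes a point from world to camera coordinates). Camera axes: x right, y down, z forward; pixel columns grow to the right and rows downward; lengths in m; the calibration is good to about 2 mm. A picture is of the moment at which its call begins. There is no depth.
- ctrl.sign_off(): hands the job in; it is judged then, once.
Trained networks look in a picture, given as the dict that the camera call returned (one of the last four; its "shot" number tells which), for a name from the list of things; names that differ only in an ending like _2 or _b are one class to them, and where a whole thing is asked for, a point or a joint stands for the part that bears it (a point fixed in the world has none). Each returns a list of dicts, best first, with "p" (0 to 1); they miss things now and then, are a little off and sometimes report something else, mostly with a low value. They report only what shows in the picture. A call takes as long as a camera call. They do not tell look-alikes from the thing itself.
- ctrl.look_for(picture, target): "position" ([x, y, z] in m, in the coordinates of the camera as it stood for that picture, good to about 4 mm: the middle of the surface that is visible of it).
The state is a dict: "time": time; "qpos": joint angles; "dq": joint speeds; "joint_efforts": joint torques, N m; "eef_pos": TCP position; "tcp_rot": TCP orientation; "contact_force": force on the tool from outside, world axes, zero at the start; "wrist_torque": the same for the moment, N m; "opening": opening from 0.0 (shut) to 1.0 (fully open); "finger_force": force on a finger pad.
Only numpy, scipy, OpenCV 4.12 (cv2) and the standard library are available. Lean on these libraries where they do the work, as an engineer would, in place of code of your own. Each camera call takes 0.05 s, during which the arm holds its last target. There are 200 camera calls.

## Task

Hang the steel tension weight by its wire handle on the hook of the film brake stand and let go of it. Then turn the stand's index knob from its home position clockwise (seen from above), counting the clicks, to the third one; do not run on to a fourth click. The knob springs back if released, so finish while still gripping it at the third click, with the weight hanging on the hook, and leave the other things on the bench where they are.

Things in the scene. Friction and masses are not known exactly. Their poses are not given: they have to be found in the camera images.
- tension_weight: Loose steel cylinder 60 mm wide, 40 mm high, 0.18 to 0.35 kg, with a stiff wire handle fixed on top. Origin under its centre, z up. The handle lies in its y-z plane: 6 mm wires, upright at y = +-25 mm (56 mm over both) from z = 40 to 90 mm, then bent in to a peak at y 0, z 104 mm; its window faces along x. Gripped from above, a finger outside each upright (closing along y), the window stays free.
- bail_top (a point): Wire centre line at the peak of the weight's handle, 104 mm above the weight's underside.
- brake_stand: Film brake stand, bolted down: grey base 125 x 270 x 10 mm; origin on the bench; -x is its front, towards the robot within 15 degrees. At y = +80 mm a 16 mm post (x = +35 mm, 141 mm high) carries the hook. At y = -80 mm, x = 0: housing, toothed index plate 80 mm wide (top 66 mm high) and black bar grip; before it at x = -61 mm the 62 mm high block of the sprung plunger that clicks.
- hook_seat (a point): Point in the hook's seat, on top of its rod, 135 mm above the bench. The 6 mm rod runs from the post to the stand's front (-x), dips here and turns up to a tip 18 mm in front of this point, top at 151 mm. Axes as the stand's: the weight's x must lie along the stand's x (either way round). With the weight hanging, bail_top is about 3 mm above this point.
- index_knob: Index knob: toothed steel plate with a black bar-shaped grip on it, 46 mm long (along its x) and 12 mm thick (along its y). Origin on the knob's upright axis at the plate's underside, 50 mm above the bench; the bar spans 16 to 60 mm above the origin (top 110 mm above the bench). With the knob home, its x is the stand's x.
- knob_angle (a joint): Knob angle, rad: 0 = home against its end stop (as it starts), grows clockwise seen from above to 2.09 at the other end. Clicks every 24 degrees (0.419 rad): first 0.419, second 0.838, third 1.257, fourth 1.676. A return spring (with the click resistance 0.05 to 0.27 N m) turns it home when let go; the resistance jumps by 0.14 N m as each stop is passed.
- brass_weight: Bystander: small brass press weight with a knob, no handle, 33 mm across, 37 mm high; origin under its centre.
- cap_orange: Bystander: round orange cap, 45 mm across, 31 mm high; origin under its centre.
- squeegee: Bystander: hand squeegee with a blue handle, lying flat, 44 x 94 x 16 mm; origin under its centre.
Mind the look-alikes: they are no part of the job. Leave any orange look-alike of the tension_weight alone.

How it is judged:
On the way, in this order (a step that is already met when the one before it is completed fails the run):
1. the weight hangs from the hook, let go, with the knob still home (distance between bail_top and hook_seat below 0.016 m and contact force between tension_weight and brake_stand above 1 N and contact force between tension_weight and the fingers below 0.1 N and angle between tension_weight's own z axis and vertical below 0.25 rad and linear speed of tension_weight below 0.05 m/s and value of joint knob_angle below 0.2 rad), for 0.3 s.
2. the knob passes the first click in the gripper (value of joint knob_angle above 0.3 rad and contact force between index_knob and the fingers above 1 N), for 0.05 s.
At the end, for the whole second after the job is handed in: For the last second the fingers press the knob grip (over 1 N) and hold it still at the third stop, 1.257 rad within 0.14, while the weight hangs at rest on the hook only: bail peak within 16 mm of the hook seat, upright within 0.25 rad, not touched by the fingers (distance between bail_top and hook_seat below 0.016 m and contact force between tension_weight and brake_stand above 1 N and contact force between tension_weight and the fingers below 0.1 N and angle between tension_weight's own z axis and vertical below 0.25 rad and linear speed of tension_weight below 0.05 m/s and value of joint knob_angle between 1.11664 and 1.39664 rad and velocity of joint knob_angle between -0.1 and 0.1 rad/s and contact force between index_knob and the fingers above 1 N); the arm keeps its last pose, push and grip.
It fails at once if the knob is turned on towards the fourth click (value of joint knob_angle above 1.48702 rad).
It fails at once if a bystander is disturbed (moved more than 3 cm) (distance of any of brass_weight, cap_orange, squeegee from where it was at the start of the episode above 0.03 m).
It also fails if it takes over 72 s, if anything falls off the work surface, if the arm or the gripper's body presses on something with over 40 N, if the wrist force passes 120 N, or if a joint passes its speed limit or range.

## Working session

There is one attempt and no reset: what is moved stays moved. The work goes in short steps, Python scripts to look and compute and a tool call to move; the robot and the scene stay as the last step left them, time stands still between calls to the robot, and variables do not carry over. Pictures are saved under pics/ and viewed, at most 10 in all, crops included, and the job is handed in when it is done.

Besides the shell and the picture viewer there is one more tool, called after "Request:" by a JSON object that holds its "name" and its "arguments". send_rows: Moves the arm, as the interface text tells. Its arguments: {"type":"object","properties":{"rows":{"type":"string"},"grip_force":{"type":"number"}},"required":["rows"]}

```bash
mkdir -p pics
cat > h.py <<'E'
import numpy as np, cv2
from plant import ctrl
from scipy.spatial.transform import Rotation as R
def shot(n,save=None):
    p=ctrl.read_camera(n)
    if save: cv2.imwrite('pics/'+save,cv2.cvtColor(p['color'],cv2.COLOR_RGB2BGR))
    return p
def cam(p): return np.array([[p['fx'],0,p['cx']],[0,p['fy'],p['cy']],[0,0,1]]),np.array(p['D'],float),np.array(p['extrinsics'])
def find(p,t):
    E=np.linalg.inv(cam(p)[2]); return [(round(d['p'],2),np.round(E[:3,:3]@d['position']+E[:3,3],4)) for d in ctrl.look_for(p,t)]
def proj(p,X):
    K,D,E=cam(p); return cv2.projectPoints(np.atleast_2d(np.array(X,float)),cv2.Rodrigues(E[:3,:3])[0],E[:3,3],K,D)[0][:,0]
def onplane(p,uv,z):
    K,D,E=cam(p); x=cv2.undistortPoints(np.array(uv,float).reshape(-1,1,2),K,D)[:,0]
    d=np.c_[x,np.ones(len(x))]@E[:3,:3]; c=-E[:3,:3].T@E[:3,3]
    return c+d*((z-c[2])/d[:,2])[:,None]
def rel(pos,quat_R):  # target in the tool frame now: rotvec deg, shift mm
    s=ctrl.get_state(); T=R.from_quat(s['tcp_rot'])
    return np.round((T.inv()*quat_R).as_rotvec(degrees=True),2),np.round(T.inv().apply(np.array(pos)-s['eef_pos'])*1000,1)
E
python3 - <<'E'
from h import *
s=ctrl.get_state(); print({k:np.round(v,3) for k,v in s.items()},ctrl.nose_length)
for n in('scene','side','wrist'):
    p=shot(n,n+'0.png'); E=np.linalg.inv(cam(p)[2]); print(n,'campos',np.round(E[:3,3],3))
    for t in('tension_weight','brake_stand','index_knob','brass_weight','cap_orange','squeegee'):print(t,find(p,t)[:4])
a=cv2.imread('pics/scene0.png');b=cv2.imread('pics/side0.png')
E
```

```text
{'time': np.float64(0.0), 'qpos': array([-1.378,  0.287,  1.578, -0.   ,  1.279, -0.15 ]), 'dq': array([-0.002,  0.002,  0.   , -0.002,  0.001, -0.001]), 'joint_efforts': array([ 1.0000e-03, -4.0598e+01, -2.9262e+01, -0.0000e+00,  6.0000e-03,
        0.0000e+00]), 'eef_pos': array([ 0.227, -0.635,  0.252]), 'tcp_rot': array([ 0.985,  0.171, -0.   , -0.001]), 'contact_force': array([-1.189, -0.3  , -0.315]), 'wrist_torque': array([-0.018, -0.027,  0.025]), 'finger_force': np.float64(0.0), 'opening': np.float64(1.005)} 0.022
scene campos [0.01  0.828 1.085]
tension_weight [(0.96, array([0.408 , 0.4404, 0.0411])), (0.63, array([0.4132, 0.3185, 0.0369])), (0.59, array([0.5146, 0.2546, 0.0428]))]
brake_stand [(0.79, array([ 0.4998, -0.0847,  0.0119]))]
index_knob [(0.84, array([ 0.504 , -0.1659,  0.0608]))]
brass_weight [(0.71, array([0.622 , 0.2042, 0.0218])), (0.64, array([ 0.3806, -0.0355,  0.0079]))]
cap_orange [(0.54, array([0.6532, 0.1079, 0.0273]))]
squeegee [(0.57, array([ 0.3844, -0.0368,  0.0084]))]
side campos [0.476 1.316 0.706]
tension_weight [(0.81, array([0.4208, 0.3243, 0.0391])), (0.78, array([0.4136, 0.4527, 0.0379])), (0.56, array([0.5197, 0.2558, 0.0359]))]
brake_stand [(0.58, array([ 0.5063, -0.0789,  0.01  ]))]
index_knob [(0.73, array([ 0.5087, -0.1665,  0.061 ]))]
brass_weight [(0.72, array([0.629 , 0.2108, 0.021 ])), (0.48, array([0.4234, 0.3278, 0.0322]))]
cap_orange [(0.64, array([0.6553, 0.1148, 0.0178])), (0.36, array([ 0.3798, -0.034 ,  0.0033]))]
squeegee [(0.88, array([ 0.3797, -0.0348,  0.0055]))]
wrist campos [ 0.292 -0.612  0.374]
tension_weight []
brake_stand []
index_knob []
brass_weight []
cap_orange []
squeegee []
```

View pics/scene0.png

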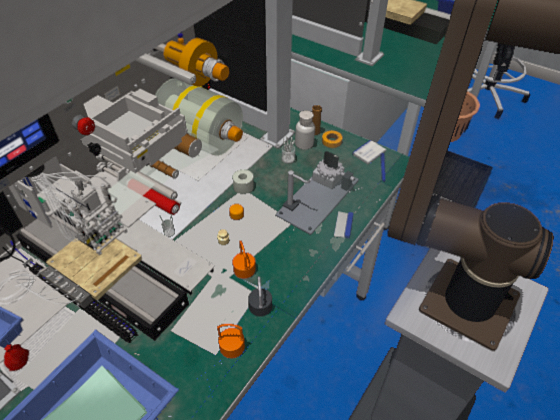

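View pics/side0.png

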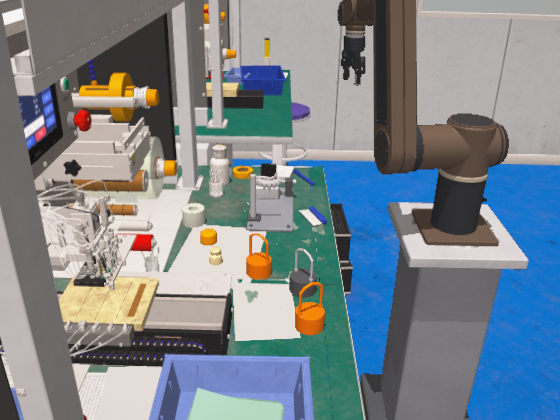

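The scene view shows the steel weight (dark) near (260,300), with orange look-alikes at (243,263) and (231,342). The stand is at (318,195). The side view shows the steel weight near (303,280). Next I'll zoom in on the details.

Run:
```python
import cv2,numpy as np
a=cv2.imread('pics/scene0.png');b=cv2.imread('pics/side0.png')
c=lambda i,x,y,w,h,s:cv2.resize(i[y:y+h,x:x+w],None,fx=s,fy=s,interpolation=cv2.INTER_CUBIC)
t=np.hstack([c(a,235,265,50,60,5),c(b,278,240,50,60,5)]);t=cv2.resize(t,(500,300))
l=np.hstack([c(a,265,140,100,75,4),c(b,235,155,100,75,4)])
t=np.pad(t,((0,0),(0,300),(0,0)))
cv2.imwrite('pics/crop1.png',np.vstack([t,l]))
```

```text
(no output)
```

View pics/crop1.png

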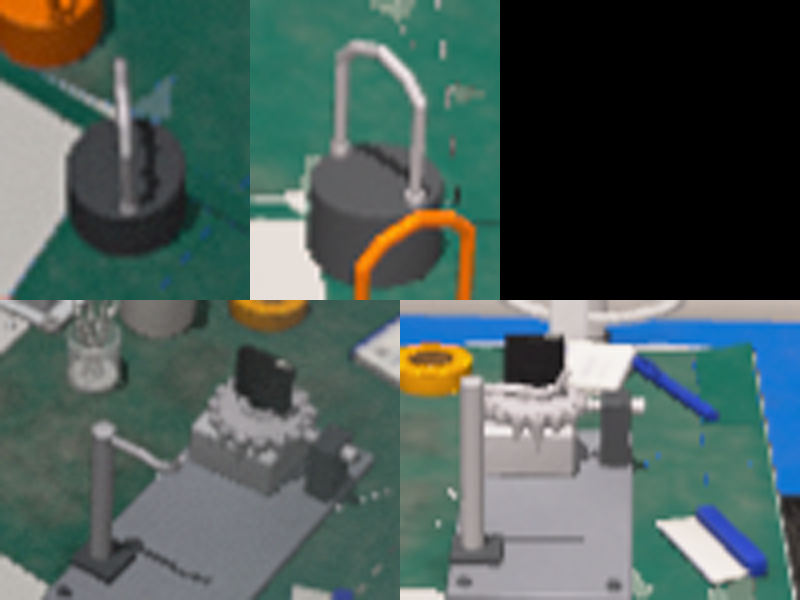

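Run:
```python
from h import *
a=shot('scene');b=shot('side')
print('feet side',f:=onplane(b,[[296,269.8],[311.2,279]],.041), f[:2].mean(0))
print('feet scene',onplane(a,[[235+127/5,265+207/5]],.041),'cyl top centre',onplane(a,[[235+127/5,265+174/5]],.04),onplane(b,[[278+126/5,240+172/5]],.04))
print('peak',onplane(a,[[235+121/5,265+62/5]],.107),onplane(b,[[278+(365-250)/5,240+45/5]],.107))
print('post top',onplane(a,[[265+103/4,140+128/4]],.141),onplane(b,[[235+71/4,155+80/4]],.141))
print('bar top',onplane(a,[[265+267/4,140+53/4]],.110),onplane(b,[[235+134/4,155+37/4]],.110))
print('base near corners side: ',onplane(b,[[235+64/4,155+282/4],[235+215/4,155+282/4]],.01),'holes')
print('plate centre',onplane(a,[[265+262/4,140+108/4]],.066))
```

```text
feet side [[0.43549115 0.2934229  0.041     ]
 [0.40313359 0.32867113 0.041     ]] [0.41931237 0.31104702 0.041     ]
feet scene [[0.40422779 0.32934608 0.041     ]] cyl top centre [[0.41545323 0.31399714 0.04      ]] [[0.41989701 0.30979812 0.04      ]]
peak [[0.427868   0.29908417 0.107     ]] [[0.42726398 0.31315935 0.107     ]]
post top [[ 0.54768988 -0.01259258  0.141     ]] [[ 0.54706489 -0.00468171  0.141     ]]
bar top [[ 0.51092982 -0.17513567  0.11      ]] [[ 0.50923863 -0.15881625  0.11      ]]
base near corners side:  [[0.55038889 0.03334185 0.01      ]
 [0.44901739 0.0290884  0.01      ]] holes
plate centre [[ 0.50505357 -0.16508406  0.066     ]]
```

Request:
{"name": "send_rows", "arguments": {"rows": "0 0 -10 48 -34 0 1;0 0 -20 97 -68 0 1;0 0 -30 145 -102 0 1;0 0 -40 194 -136 0 1;0 0 -50 242 -170 0 1;0 0 -60 290 -204 0 1;0 0 -70 339 -238 0 1;0 0 -80 387 -272 0 1"}}

```text
time: 2.15
eef_pos: [0.5009, -0.2478, 0.2537]
tcp_rot: [0.643, 0.766, 0.0, 0.001]
contact_force: [-0.1, 0.4, -0.2]
opening: 0.998
finger_force: 0.0
```

```bash
cat >> h.py <<'E'
def down(phi): # tool down, tool x at world angle phi deg
    return R.from_euler('z',phi,degrees=True)*R.from_quat([1,0,0,0])
def st():
    s=ctrl.get_state(); x=R.from_quat(s['tcp_rot']).as_matrix(); print('t',round(float(s['time']),2),'pos',np.round(s['eef_pos'],4),'phi',round(float(np.degrees(np.arctan2(x[1,0],x[0,0]))),2),'zax',np.round(x[:,2],3),'q6',round(float(s['qpos'][5]),2),'F',np.round(s['contact_force'],1),'M',np.round(s['wrist_torque'],2),'op',round(float(s['opening']),3),'ff',round(float(s['finger_force']),1))
E
python3 -c "
from h import *
st();print(rel([.48,.2,.25],down(180)))"
```

```text
t 2.15 pos [ 0.5009 -0.2478  0.2537] phi 99.97 zax [ 0.001 -0.001 -1.   ] q6 -0.81 F [-0.1  0.4 -0.2] M [-0.04 -0.    0.02] op 0.998 ff 0.0
(array([ 1.000e-02,  6.000e-02, -8.003e+01]), array([444.7,  56.9,   3.4]))
```

Request:
{"name": "send_rows", "arguments": {"rows": "0 0 -10 20 3 0 1;0 0 -20 40 7 0 1;0 0 -30 60 10 0 1;0 0 -40 80 14 0 1;0 0 -50 100 17 0 1;0 0 -60 120 21 0 1;0 0 -70 140 24 0 1;0 0 -80 156 27 0 1"}}

```text
time: 3.15
eef_pos: [0.5004, -0.0904, 0.2535]
tcp_rot: [0.0, 1.0, -0.0, 0.0]
contact_force: [-1.0, -0.5, 0.8]
opening: 1.003
finger_force: 0.0
```

```bash
python3 -c "
from h import *
st();p=shot('wrist','w1.png');print(find(p,'index_knob'),find(p,'brake_stand'));print(proj(p,[[.547,-.009,.141],[.509,-.166,.11]]))
st();print(rel([.4185,.25,.25],down(222.6)))"
```

```text
t 3.15 pos [ 0.5004 -0.0904  0.2535] phi 179.99 zax [ 0. -0. -1.] q6 -1.95 F [-1.  -0.5  0.8] M [-0.05  0.02  0.01] op 1.003 ff 0.0
[(0.78, array([ 0.5024, -0.1683,  0.0621]))] [(0.66, array([ 0.4888, -0.0874,  0.008 ]))]
[[399.60845477 280.52871422]
 [176.3228795  214.02560715]]
t 3.3 pos [ 0.5005 -0.0908  0.2535] phi 179.56 zax [ 0. -0. -1.] q6 -1.94 F [0.7 0.4 0.6] M [-0.01 -0.    0.01] op 1.0 ff 0.0
(array([-3.000e-02,  1.000e-02, -4.304e+01]), array([ 84.6, 340.1,   3.3]))
```

View pics/w1.png

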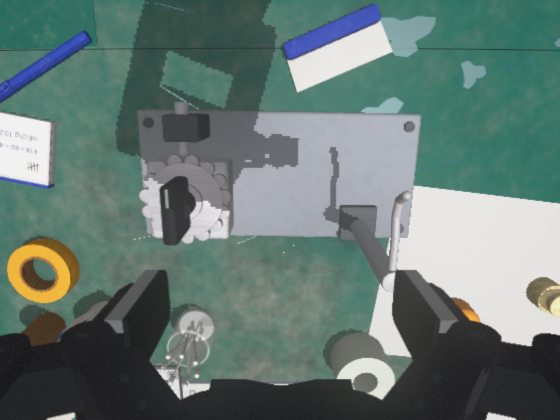

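The wrist view shows the base front edge from (138,110) to (420,115), the post top at (389,283), the hook tip at (404,194) and the bar top from about (174,178) to (174,243).

```bash
python3 -c "
from h import *
im=cv2.imread('pics/w1.png')
p=shot('wrist')
c=onplane(p,[[138,110],[420,115],[137,240],[414,238]],.01);print(c);print('yaw front',np.degrees(np.arctan2(*(c[0]-c[1])[[1,0]]))+90, np.linalg.norm(c[0]-c[1]),np.linalg.norm(c[0]-c[2]),c.mean(0))
print('post',onplane(p,[[390,281]],.141),'tip',onplane(p,[[404,194]],.150));print('bar',onplane(p,[[175,178],[174,243]],.11))
a=cv2.resize(im[170:300,340:440],None,fx=4,fy=4,interpolation=cv2.INTER_CUBIC);b=cv2.resize(im[150:280,130:230],None,fx=4,fy=4,interpolation=cv2.INTER_CUBIC)
cv2.imwrite('pics/crop2.png',np.hstack([a,b]))
"
```

```text
[[ 0.43559569 -0.22357044  0.01      ]
 [ 0.44207194  0.04120735  0.01      ]
 [ 0.56488941 -0.23859524  0.01      ]
 [ 0.56472708  0.04620585  0.01      ]]
yaw front -1.401128803623095 0.26485697571845646 0.13016378711501478 [ 0.50182103 -0.09368812  0.01      ]
post [[ 0.54794385 -0.01632523  0.141     ]] tip [[ 0.48523673 -0.01478329  0.15      ]]
bar [[ 0.48183192 -0.16527718  0.11      ]
 [ 0.53101274 -0.17011443  0.11      ]]
```

View pics/crop2.png

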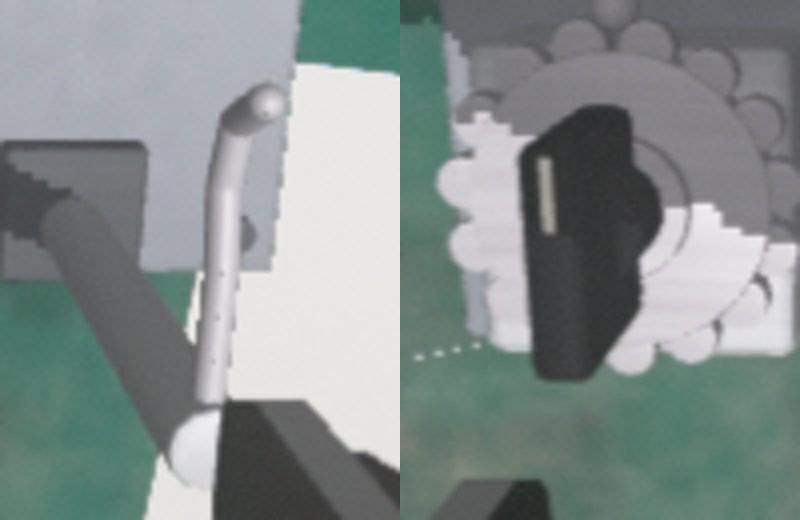

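Request:
{"name": "send_rows", "arguments": {"rows": "0 0 -5 11 42 0 1;0 0 -11 21 85 0 1;0 0 -16 32 128 0 1;0 0 -21 42 170 0 1;0 0 -27 53 212 0 1;0 0 -32 63 255 0 1;0 0 -38 74 298 0 1;0 0 -43 85 340 0 1"}}

```text
time: 4.35
eef_pos: [0.4177, 0.2502, 0.2536]
tcp_rot: [-0.363, 0.932, -0.0, 0.0]
contact_force: [0.8, -0.2, -0.4]
opening: 1.002
finger_force: 0.0
```

```bash
python3 -c "
from h import *
st();p=shot('wrist','w2.png');print(find(p,'tension_weight'));print(proj(p,[[.4185,.312,.04]]))
"
```

```text
t 4.35 pos [0.4177 0.2502 0.2536] phi -137.39 zax [ 0.001 -0.    -1.   ] q6 -1.98 F [ 0.8 -0.2 -0.4] M [-0.01 -0.04 -0.05] op 1.002 ff 0.0
[(0.74, array([0.4201, 0.3068, 0.0402])), (0.64, array([0.5151, 0.2364, 0.0379])), (0.58, array([0.3898, 0.414 , 0.0205]))]
[[328.74949394 227.52307993]]
```

View pics/w2.png

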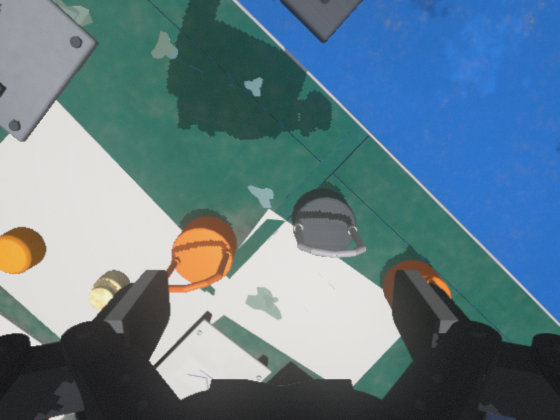

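The wrist view shows the steel weight centred around (325,225), with its handle toward (333,252). The oranges are at (203,250) and (415,280). I'll zoom in on the handle.

```bash
python3 -c "
from h import *
im=cv2.imread('pics/w2.png')
cv2.imwrite('pics/crop3.png',cv2.resize(im[180:270,280:380],None,fx=6,fy=6,interpolation=cv2.INTER_CUBIC))
"
```

```text
(no output)
```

View pics/crop3.png

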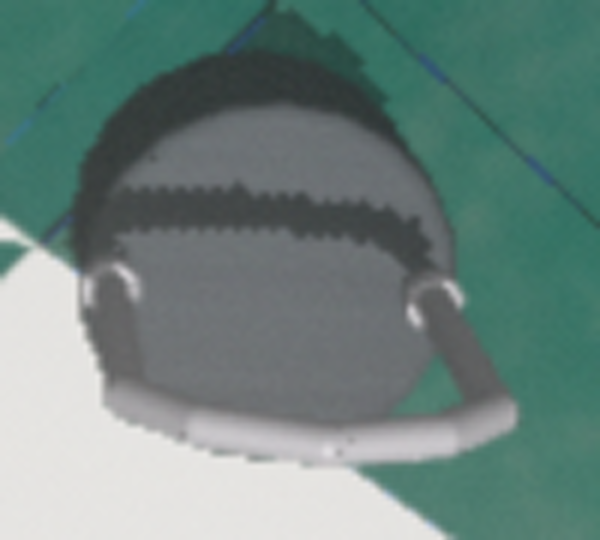

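```bash
python3 -c "
from h import *
p=shot('wrist');g=lambda u,z:onplane(p,np.array(u)/6+[280,180],z)
f=g([[112,288],[436,300]],.041);b=g([[122,400],[497,415]],.09);k=g([[325,440]],.104)
for q in(f,b):
  d=q[0]-q[1];print(q,q.mean(0),np.linalg.norm(d),np.degrees(np.arctan2(d[1],d[0])))
print(k)
c=(f.mean(0)+b.mean(0)+k[0])/3;d=f[0]-f[1]
d=d/np.linalg.norm(d)+(b[0]-b[1])/np.linalg.norm(b[0]-b[1]);y=np.degrees(np.arctan2(d[1],d[0]));print(c,y)
for a in(y+90,y-90):print(a,rel([c[0],c[1],.135],down(a)))
"
```

```text
[[0.43658399 0.29314603 0.041     ]
 [0.40383153 0.33146221 0.041     ]] [0.42020776 0.31230412 0.041     ] 0.05040687209731097 -49.47635614207901
[[0.43690579 0.29212283 0.09      ]
 [0.40423783 0.33066481 0.09      ]] [0.42057181 0.31139382 0.09      ] 0.05052405526477229 -49.715577309875215
[[0.41976884 0.31074168 0.104     ]]
[0.4201828  0.31147987 0.07833333] -49.595966725977114
40.404033274022886 (array([ 1.0000e-02, -4.0000e-02, -1.7774e+02]), array([-43.5,  43.3, 118.3]))
-139.59596672597712 (array([-0.02, -0.01,  2.26]), array([-43.5,  43.3, 118.3]))
```

Request:
{"name": "send_rows", "arguments": {"rows": "0 0 1.2 -22 22 0 1;0 0 2.3 -43.5 43.3 0 1;0 0 2.3 -43.5 43.3 50 1;0 0 2.3 -43.5 43.3 100 1;0 0 2.3 -43.5 43.3 140 1;0 0 2.3 -43.5 43.3 165 1;0 0 2.3 -43.5 43.3 178 1;0 0 2.3 -43.5 43.3 178 1"}}

```text
time: 5.5
eef_pos: [0.4205, 0.3098, 0.0748]
tcp_rot: [-0.344, 0.939, -0.0, -0.001]
contact_force: [-0.3, 0.0, -0.1]
opening: 1.0
finger_force: 0.0
```

Request:
{"name": "send_rows", "arguments": {"rows": "0 0 0 0 0 0 -1;0 0 0 0 0 0 -1;0 0 0 0 0 0 -1;0 0 0 0 0 0 -1;0 0 0 0 0 0 -1;0 0 0 0 0 0 -1", "grip_force": 50}}

```text
time: 6.25
eef_pos: [0.4217, 0.3112, 0.0772]
tcp_rot: [-0.345, 0.939, -0.0, 0.002]
contact_force: [0.7, -2.1, 6.4]
opening: 0.637
finger_force: 52.1
```

```bash
python3 -c "
from h import *
st()"
```

```text
t 6.25 pos [0.4217 0.3112 0.0772] phi -139.64 zax [ 0.003  0.001 -1.   ] q6 -1.83 F [ 0.7 -2.1  6.4] M [-0.23 -0.02  0.05] op 0.637 ff 52.1
```

Request:
{"name": "send_rows", "arguments": {"rows": "0 0 0 0 0 -40 -1;0 0 0 0 0 -90 -1;0 0 0 0 0 -140 -1;0 0 8 30 -37 -140 -1;0 0 16 65 -81 -140 -1;0 0 26 110 -136 -140 -1;0 0 36 155 -192 -140 -1;0 0 42 190 -236 -140 -1"}}

```text
time: 7.25
eef_pos: [0.4266, 0.0181, 0.2143]
tcp_rot: [0.016, 1.0, 0.0, -0.001]
contact_force: [1.4, -0.5, -3.1]
opening: 0.635
finger_force: 54.3
```

```bash
python3 -c "
from h import *
st();p=shot('wrist','w3.png');print(find(p,'brake_stand'),find(p,'index_knob'));st();print(rel([.43,-.015,.217],down(178.5)))"
```

```text
t 7.25 pos [0.4266 0.0181 0.2143] phi 178.15 zax [-0.001  0.001 -1.   ] q6 -1.74 F [ 1.4 -0.5 -3.1] M [-0.04 -0.14 -0.04] op 0.635 ff 54.3
[(0.59, array([ 0.4849, -0.1356,  0.0138]))] [(0.77, array([ 0.4926, -0.17  ,  0.0639]))]
t 7.4 pos [0.4272 0.0171 0.2144] phi 177.97 zax [-0.002  0.001 -1.   ] q6 -1.73 F [-0.2  1.5 -3.8] M [ 0.03  0.02 -0.07] op 0.636 ff 54.9
(array([ 0.04, -0.09, -0.53]), array([ -4. , -31.9,  -2.6]))
```

View pics/w3.png

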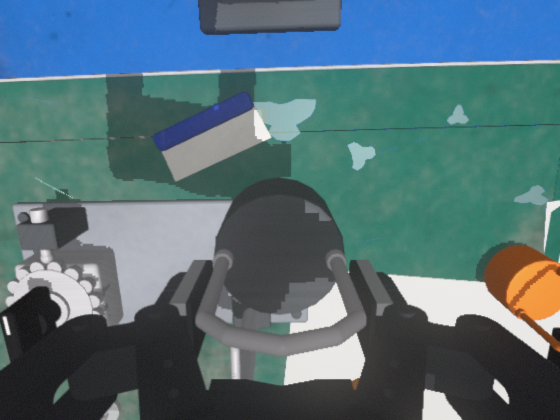

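The steel weight is held (handle at about (280,345)), and the hook rod shows at (237,330–400). Next I line up in front of the hook and thread it.

Request:
{"name": "send_rows", "arguments": {"rows": "0 0 0 -2 -16 10 -1;0 0 0 -4 -32 35 -1;0 0 0 -4 -32 64 -1;0 0 0 -4 -32 64 -1;0 0 0 -25 -32 64 -1;0 0 0 -45 -32 64 -1;0 0 0 -65 -32 64 -1;0 0 0 -77 -32 64 -1"}}

```text
time: 8.4
eef_pos: [0.5053, -0.0141, 0.1523]
tcp_rot: [0.013, 1.0, -0.0, 0.001]
contact_force: [0.2, -0.3, -3.6]
opening: 0.638
finger_force: 54.9
```

```bash
python3 -c "
from h import *
st();a=shot('scene');b=shot('side');st()
P=[ctrl.get_state()['eef_pos']+[0,0,.027]];print(proj(a,P),proj(b,P))
c=lambda p,x,y,s:cv2.resize(p['color'][y:y+100,x:x+66,::-1],None,fx=6,fy=6,interpolation=cv2.INTER_CUBIC)
u=proj(a,P)[0].astype(int);v=proj(b,P)[0].astype(int)
cv2.imwrite('pics/hang1.png',np.hstack([c(a,u[0]-33,u[1]-50,6),c(b,v[0]-33,v[1]-50,6)]))"
```

```text
t 8.4 pos [ 0.5053 -0.0141  0.1523] phi 178.46 zax [ 0.001 -0.    -1.   ] q6 -1.77 F [ 0.2 -0.3 -3.6] M [-0.01 -0.03  0.04] op 0.638 ff 54.9
t 8.5 pos [ 0.5051 -0.0144  0.1521] phi 178.43 zax [ 0.001 -0.    -1.   ] q6 -1.77 F [-0.3  0.2 -3.4] M [ 0.04 -0.02  0.04] op 0.637 ff 54.9
[[304.78061112 167.49257537]] [[268.86688675 160.46466424]]
```

View pics/hang1.png

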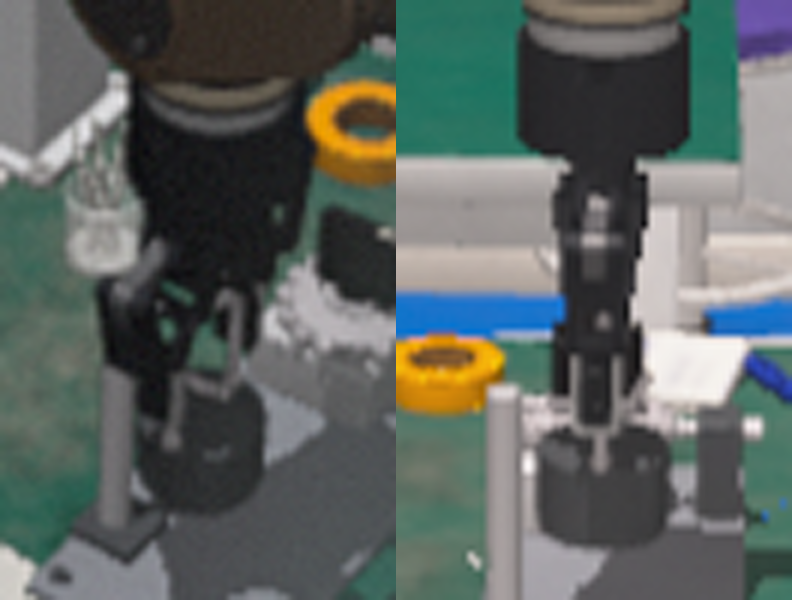

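The crops show the hook rod running from the post (scene crop, about (120,375)) through the handle window, with its tip at about (225,385). The weight is clear of the post, so I'll lower it.

Request:
{"name": "send_rows", "arguments": {"rows": "0 0 0 0 0 15 -1;0 0 0 0 0 28 -1;0 0 0 0 0 34 -1;0 0 0 0 0 36 -1;0 0 0 0 0 36 -1"}}

```text
time: 9.12
eef_pos: [0.504, -0.0148, 0.1154]
tcp_rot: [0.015, 1.0, -0.0, 0.0]
contact_force: [0.2, -0.5, -4.8]
opening: 0.639
finger_force: 54.9
```

Request:
{"name": "send_rows", "arguments": {"rows": "0 0 0 0 0 1 -1;0 0 0 0 0 2 -1;0 0 0 0 0 3 -1;0 0 0 0 0 3 -1"}}

```text
time: 9.62
eef_pos: [0.5039, -0.0147, 0.1123]
tcp_rot: [0.014, 1.0, 0.0, -0.0]
contact_force: [-0.7, -0.2, -3.3]
opening: 0.638
finger_force: 54.9
```

Request:
{"name": "send_rows", "arguments": {"rows": "0 0 0 0 0 1 -1;0 0 0 0 0 2 -1;0 0 0 0 0 2 -1"}}

```text
time: 10.0
eef_pos: [0.5048, -0.0147, 0.1114]
tcp_rot: [0.015, 1.0, -0.0, 0.001]
contact_force: [-1.5, 1.3, 2.7]
opening: 0.635
finger_force: 55.2
```

```bash
python3 -c "
from h import *
for i in range(3): st();shot('wrist')"
```

```text
t 10.0 pos [ 0.5048 -0.0147  0.1114] phi 178.33 zax [ 0.002 -0.    -1.   ] q6 -1.77 F [-1.5  1.3  2.7] M [ 0.16  0.12 -0.06] op 0.635 ff 55.2
t 10.05 pos [ 0.5048 -0.0147  0.1113] phi 178.34 zax [ 0.002 -0.    -1.   ] q6 -1.77 F [-0.4  1.4  2.4] M [ 0.21  0.04 -0.03] op 0.635 ff 55.2
t 10.1 pos [ 0.5048 -0.0148  0.1113] phi 178.33 zax [ 0.002 -0.    -1.   ] q6 -1.77 F [0.6 2.5 4.7] M [0.23 0.05 0.04] op 0.632 ff 55.2
```

Request:
{"name": "send_rows", "arguments": {"rows": "0 0 0 0 0 0 0.4;0 0 0 0 0 0 0.6;0 0 0 0 0 0 0.8;0 0 0 0 0 0 0.8;0 0 0 0 0 0 0.8;0 0 0 0 0 0 0.8;0 0 0 0 0 0 0.8"}}

```text
time: 11.02
eef_pos: [0.5039, -0.0148, 0.1104]
tcp_rot: [0.014, 1.0, -0.0, 0.0]
contact_force: [-0.2, -0.6, 0.9]
opening: 0.9
finger_force: 0.0
```

Request:
{"name": "send_rows", "arguments": {"rows": "0 0 0 0 0 0 0.8;0 0 0 0 0 -10 0.8;0 0 0 0 0 -30 0.8;0 0 0 0 0 -60 0.8;0 0 0 0 0 -100 0.8;0 0 0 0 0 -140 0.8;0 0 0 0 0 -140 0.8"}}

```text
time: 11.9
eef_pos: [0.5061, -0.0152, 0.2556]
tcp_rot: [0.014, 1.0, -0.001, 0.005]
contact_force: [-0.5, 0.4, -0.1]
opening: 0.902
finger_force: 0.0
```

```bash
python3 -c "
from h import *
st();a=shot('scene');b=shot('side');w=shot('wrist')
print(find(a,'tension_weight'),find(b,'tension_weight'),find(w,'tension_weight'),find(w,'index_knob'))
P=[[.5045,-.0145,.138]];print([proj(p,P) for p in(a,b,w)])
c=lambda p:cv2.resize(p['color'][:,:,::-1][(v:=proj(p,P)[0].astype(int))[1]-40:v[1]+60,v[0]-33:v[0]+33],None,fx=5,fy=5,interpolation=cv2.INTER_CUBIC)
W=cv2.resize(w['color'][:,:,::-1],(427,320))
t=np.hstack([c(a),c(b)])[:280]
cv2.imwrite('pics/fin1.png',np.vstack([np.pad(t,((0,0),(0,700-t.shape[1]),(0,0))),np.pad(W,((0,0),(0,700-427),(0,0)))]))
cv2.imwrite('pics/w4.png',w['color'][:,:,::-1])"
```

```text
t 11.9 pos [ 0.5061 -0.0152  0.2556] phi 178.35 zax [ 0.009 -0.002 -1.   ] q6 -1.77 F [-0.5  0.4 -0.1] M [ 0.   -0.    0.01] op 0.902 ff 0.0
[(0.9, array([0.5001, 0.0007, 0.0722])), (0.9, array([0.407 , 0.4401, 0.0431])), (0.68, array([0.5129, 0.251 , 0.0393]))] [(0.9, array([0.4141, 0.449 , 0.0398])), (0.61, array([0.4999, 0.0078, 0.0683])), (0.61, array([0.5187, 0.2552, 0.0389]))] [(0.84, array([ 0.5004, -0.0126,  0.0754])), (0.61, array([0.5182, 0.2206, 0.0398]))] [(0.78, array([ 0.5037, -0.1685,  0.0619]))]
[array([[304.35200675, 178.68218254]]), array([[268.9582459 , 174.87489348]]), array([[280.21111719, 215.32534744]])]
```

View pics/fin1.png

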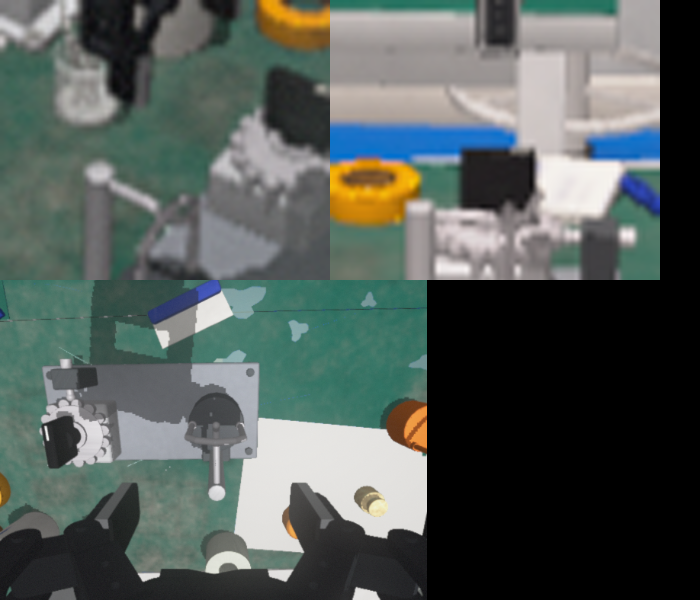

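The weight hangs on the hook: the wrist panel shows its handle over the rod at about (217,435), and the detector places it at (0.500,-0.013). Next I move above the knob.

Request:
{"name": "send_rows", "arguments": {"rows": "0 0 0 0 -40 0 1;0 0 0 0 -80 0 1;0 0 0 0 -120 0 1;0 0 0 0 -156 0 1;0 0 0 0 -156 0 1"}}

```text
time: 12.88
eef_pos: [0.4989, -0.1725, 0.2494]
tcp_rot: [0.016, 1.0, 0.0, -0.001]
contact_force: [-0.8, 0.7, 0.2]
opening: 0.999
finger_force: 0.0
```

```bash
python3 -c "
from h import *
st();p=shot('wrist','w5.png')
u=proj(p,[[.508,-.171,.11]])[0];print(u)
x0,y0=int(u[0])-45,int(u[1])-60
m=(p['color'].max(2)<60)[y0:y0+120,x0:x0+90].astype(np.uint8)
n,l,s,c=cv2.connectedComponentsWithStats(m);o=np.argsort(-s[:,4]);print([(s[i].tolist(),c[i].round(1).tolist()) for i in o[:4]])
for r in m[::3]: print(''.join('.#'[v] for v in r))
"
```

```text
t 12.88 pos [ 0.4989 -0.1725  0.2494] phi 178.14 zax [-0.002  0.001 -1.   ] q6 -2.06 F [-0.8  0.7  0.2] M [ 0.   -0.   -0.01] op 0.999 ff 0.0
[282.21523629 216.58291303]
[([0, 0, 90, 120, 10800], [44.5, 59.5])]
..........................................................................................
..........................................................................................
..........................................................................................
..........................................................................................
..........................................................................................
..........................................................................................
..........................................................................................
..........................................................................................
..........................................................................................
......................................................................
[... 2050 characters left out ...]
...............................................................
..........................................................................................
..........................................................................................
..........................................................................................
..........................................................................................
..........................................................................................
..........................................................................................
..........................................................................................
```

```bash
python3 -c "
from h import *
g=cv2.imread('pics/w5.png').max(2)
print('cols',list(range(240,328,4)))
for r in range(160,270,5): print(r,' '.join('%3d'%v for v in g[r,240:328:4]))
"
```

```text
cols [240, 244, 248, 252, 256, 260, 264, 268, 272, 276, 280, 284, 288, 292, 296, 300, 304, 308, 312, 316, 320, 324]
160 107 103 100  98 100 102  99 130 131 108  98 132 130 131 106 103 105 106 105 122 183 182
165 103 113 117 105 118 104 122 129 129 126 108 126 131 130 129 124 136 120 191 194 167 186
170 122 132 130 129 129 129 137 142 141 167 144 144 145 144 143 130 131 134 238 239 173 184
175 121 134 135 124 131 132 136 137 139 151 174 139 140 139 138 139 136 126 126 203 175 187
180 122 129 129 206 160 135 134 134 134  69  67  71 137 137 139 140 138 138 152 237 231 186
185 126 127 127 129 130 134 133 135  97  62  61  66 223 236 237 239 237 239 238 234 231 188
190 113 150 213 215 217 216 136 117  80  64  66  65 219 164 241 240 240 239 239 183 129 186
195 131 212 214 215 216 217 114 131  73  67 164  67 141 237 176 240 239 239 238 237 237 236
200 207 210 210 214 214 214 135  96  66  66 163  69  70 158 237 236 238 237 237 236 231 234
205 214 215 214 215 215 213 138  68  63  66 164  68  78  87 236 228 236 236 236 235 192 184
210 179 211 213 210 212 211 132  69  67  72 239  86  77  84 233 
[... 339 characters left out ...]
 136  71  78  79 127 214 215 215 216 223 226 230 169 181
235 171 206 222 215 221 209 211 214 157  69  74  77 106 218 218 228 226 231 233 233 168 177
240 122 182 212 212 209 207 217 220 152  66  73  76  98 214 220 220 191 190 189 186 131 128
245 125 126 132 136 132 131 131 128 112  69  72  72  80 130 130 132 130 127 128 136 131 126
250 126 128 129 128 130 131 128 129 125 123 124 125 131 130 133 134 130 123 124 125 125 128
255 127 127 128 124 124 123 123 123 125 128 126 129 126 134 135 132 128 124 123 126 127 127
260 121 119 118 117 113 116 121 121 124 124 122 125 127 127 129 130 127 124 121 121 123 122
265 120 118 121 116 114 117 119 120 123 123 124 128 126 124 128 131 131 127 123 125 123 127
```

```bash
python3 -c "
from h import *
st();p=shot('wrist');g=cv2.imread('pics/w5.png').max(2).astype(float)
m=g<108;E=[]
for r in list(range(180,192))+list(range(228,249)):
  c=np.where(m[r,266:296])[0]+266
  if len(c): E.append((r,c.min(),c.max()));
print(E)
L=np.array([[c0-.5,r] for r,c0,c1 in E if 229<=r<=245]);Rr=np.array([[c1+.5,r] for r,c0,c1 in E if 229<=r<=245])
mid=(L+Rr)/2;w=onplane(p,mid,.11);wd=onplane(p,Rr,.11)-onplane(p,L,.11);print('width',np.abs(wd[:,1]).mean())
k=np.polyfit(w[:,0],w[:,1],1);print('slope deg',np.degrees(np.arctan(k[0])),'mid y at .508',np.polyval(k,.508),w[[0,-1]])
print('ends',onplane(p,[[282,247.5],[282,181],[281,179]],.11), 'mark',onplane(p,[[280.5,193],[280.5,211]],.11))
"
```

```text
t 12.93 pos [ 0.499  -0.1712  0.2494] phi 178.22 zax [-0.002  0.001 -1.   ] q6 -2.06 F [-0.6  0.6 -0.2] M [0.01 0.01 0.05] op 1.0 ff 0.0
[(180, np.int64(274), np.int64(285)), (181, np.int64(273), np.int64(286)), (182, np.int64(273), np.int64(286)), (183, np.int64(272), np.int64(287)), (184, np.int64(272), np.int64(287)), (185, np.int64(272), np.int64(286)), (186, np.int64(272), np.int64(286)), (187, np.int64(272), np.int64(286)), (188, np.int64(272), np.int64(287)), (189, np.int64(271), np.int64(287)), (190, np.int64(272), np.int64(287)), (191, np.int64(272), np.int64(287)), (228, np.int64(273), np.int64(287)), (229, np.int64(273), np.int64(287)), (230, np.int64(273), np.int64(287)), (231, np.int64(273), np.int64(287)), (232, np.int64(273), np.int64(287)), (233, np.int64(273), np.int64(288)), (234, np.int64(273), np.int64(288)), (235, np.int64(273), np.int64(288)), (236, np.int64(273), np.int64(287)), (237, np.int64(273), np.int64(288)), (238, np.int64(273), np.int64(288)), (239, np.int64(273), np.int64(288)), (240, np.int64(273), np.int64(288)), (241, np.int64(273), np.int64(288)), (242, np.int64(272), np.int64(288)), (243, np.int64(272), np.int64(288)), (244, np.int64(273), np.int64(288)), (245, np.int64(273), np.int64(288)), (246, np.int64(273), np.int64(288)), (247, np.int64(273), np.int64(288)), (248, np.int64(274), np.int64(287))]
width 0.01154723377509103
slope deg -0.7152444263986621 mid y at .508 -0.1712960911455852 [[ 0.51736109 -0.17151291  0.11      ]
 [ 0.52973592 -0.17153107  0.11      ]]
ends [[ 0.53172992 -0.17048808  0.11      ]
 [ 0.48203876 -0.16901091  0.11      ]
 [ 0.48059613 -0.16966781  0.11      ]] mark [[ 0.49061732 -0.17032633  0.11      ]
 [ 0.50381697 -0.17073282  0.11      ]]
```

Request:
{"name": "send_rows", "arguments": {"rows": "0 0 -0.6 -5 0 30 1;0 0 -0.6 -10 0.5 70 1;0 0 -0.6 -10 0.5 110 1;0 0 -0.6 -10 0.5 140 1;0 0 -0.6 -10 0.5 153 1;0 0 -0.6 -10 0.5 153 1"}}

```text
time: 13.72
eef_pos: [0.5091, -0.1695, 0.0968]
tcp_rot: [0.009, 1.0, 0.0, -0.001]
contact_force: [-0.4, -0.1, -0.5]
opening: 1.006
finger_force: 0.0
```

Request:
{"name": "send_rows", "arguments": {"rows": "0 0 0 0 0 0 -1;0 0 0 0 0 0 -1;0 0 0 0 0 0 -1;0 0 0 0 0 0 -1;0 0 0 0 0 0 -1;0 0 0 0 0 0 -1;0 0 0 0 0 0 -1;0 0 0 0 0 0 -1", "grip_force": 60}}

```text
time: 14.72
eef_pos: [0.5099, -0.173, 0.0988]
tcp_rot: [0.009, 1.0, -0.003, 0.001]
contact_force: [-1.8, -5.6, 2.1]
opening: 0.221
finger_force: 58.6
```

```bash
python3 -c "
from h import *
for i in range(3): st();shot('wrist')"
```

```text
t 14.72 pos [ 0.5099 -0.173   0.0988] phi 178.98 zax [ 0.001 -0.005 -1.   ] q6 -2.06 F [-1.8 -5.6  2.1] M [-1.02  0.36 -0.08] op 0.221 ff 58.6
t 14.78 pos [ 0.5099 -0.173   0.0988] phi 178.98 zax [ 0.001 -0.005 -1.   ] q6 -2.06 F [-2.3 -5.8  2.8] M [-1.    0.37 -0.01] op 0.222 ff 58.6
t 14.82 pos [ 0.5098 -0.173   0.0988] phi 178.98 zax [ 0.001 -0.005 -1.   ] q6 -2.06 F [-2.5 -6.7  3.3] M [-0.99  0.4  -0.04] op 0.217 ff 58.6
```

Opening 0.22 is about 19 mm against the bar's 12 mm, so the pads are probably on the central boss. There is also a sideways pull toward -y. I'll regrip higher and shift by that offset.

Request:
{"name": "send_rows", "arguments": {"rows": "0 0 0 0 0 0 0.2;0 0 0 0 0 0 0.2;0 0 0 0 -4 -5 0.2;0 0 0 0 -4 -9 0.2;0 0 0 0 -4 -9 0.2;0 0 0 0 -4 -9 -1;0 0 0 0 -4 -9 -1;0 0 0 0 -4 -9 -1", "grip_force": 60}}

```text
time: 15.88
eef_pos: [0.5097, -0.1736, 0.1079]
tcp_rot: [0.009, 1.0, 0.001, -0.0]
contact_force: [-3.5, 5.9, 9.3]
opening: 0.126
finger_force: 103.9
```

Request:
{"name": "send_rows", "arguments": {"rows": "0 0 0 0 0 0 -1;0 0 0 0 0 0 -1;0 0 0 0 0 0 -1"}}

```text
time: 16.25
eef_pos: [0.5096, -0.1736, 0.1079]
tcp_rot: [0.009, 1.0, 0.001, -0.0]
contact_force: [-2.6, 4.5, 9.9]
opening: 0.128
finger_force: 103.8
```

```bash
python3 -c "
from h import *
for i in range(3): st();shot('wrist')
p=shot('wrist');d=ctrl.get_state()['eef_pos']-np.array([.499,-.1715,.2494])
for y in(-.171,-.1745):print(proj(p,[np.array([.509,y,z])+d for z in(.066,.08,.09,.1,.11)]).round(1).tolist())"
```

```text
t 16.25 pos [ 0.5096 -0.1736  0.1079] phi 178.97 zax [-0.     0.002 -1.   ] q6 -2.07 F [-2.6  4.5  9.9] M [0.79 0.4  0.14] op 0.128 ff 103.8
t 16.3 pos [ 0.5096 -0.1736  0.1079] phi 178.97 zax [-0.     0.002 -1.   ] q6 -2.07 F [-2.5  5.3  9.1] M [0.79 0.35 0.05] op 0.127 ff 103.8
t 16.35 pos [ 0.5097 -0.1736  0.108 ] phi 178.97 zax [-0.     0.002 -1.   ] q6 -2.07 F [-3.   5.5  9.1] M [0.74 0.4  0.04] op 0.126 ff 103.8
[[280.4, 202.4], [280.4, 206.8], [280.4, 210.2], [280.5, 213.8], [280.5, 217.6]]
[[276.2, 202.5], [276.0, 206.9], [275.9, 210.2], [275.8, 213.9], [275.6, 217.7]]
```

Request:
{"name": "send_rows", "arguments": {"rows": "0 0 3 0 2 0 -1;0 0 7 0 2 0 -1;0 0 11 0 2 0 -1;0 0 15 0 2 0 -1;0 0 19 0 2 0 -1;0 0 23 0 2 0 -1;0 0 26 0 2 0 -1;0 0 26 0 2 0 -1"}}

```text
time: 17.45
eef_pos: [0.5098, -0.1728, 0.108]
tcp_rot: [0.233, 0.972, -0.0, 0.0]
contact_force: [-2.8, 2.1, 8.2]
opening: 0.128
finger_force: 103.6
```

```bash
python3 -c "
from h import *
for i in range(2): st();shot('wrist')"
```

```text
t 17.45 pos [ 0.5098 -0.1728  0.108 ] phi 153.01 zax [ 0.    -0.001 -1.   ] q6 -1.61 F [-2.8  2.1  8.2] M [0.2  0.47 0.2 ] op 0.128 ff 103.6
t 17.5 pos [ 0.5098 -0.1728  0.108 ] phi 153.02 zax [ 0.    -0.001 -1.   ] q6 -1.61 F [-3.7  2.   7.8] M [0.19 0.51 0.15] op 0.126 ff 103.4
```

Request:
{"name": "send_rows", "arguments": {"rows": "0 0 4 0 0 0 -1;0 0 8 0 0 0 -1;0 0 12 0 0 0 -1;0 0 16 0 0 0 -1;0 0 20 0 0 0 -1;0 0 24 0 0 0 -1;0 0 26 0 0 0 -1;0 0 26 0 0 0 -1"}}

```text
time: 18.55
eef_pos: [0.5101, -0.1722, 0.1079]
tcp_rot: [0.446, 0.895, 0.0, 0.0]
contact_force: [-1.4, 3.4, 6.6]
opening: 0.124
finger_force: 103.3
```

```bash
python3 -c "
from h import *
for i in range(3): st();shot('wrist')"
```

```text
t 18.55 pos [ 0.5101 -0.1722  0.1079] phi 127.01 zax [ 0.001 -0.    -1.   ] q6 -1.16 F [-1.4  3.4  6.6] M [0.42 0.34 0.14] op 0.124 ff 103.3
t 18.6 pos [ 0.5101 -0.1723  0.1079] phi 127.02 zax [ 0.001 -0.    -1.   ] q6 -1.16 F [-1.   3.9  7.8] M [0.34 0.23 0.17] op 0.13 ff 103.6
t 18.65 pos [ 0.5101 -0.1722  0.108 ] phi 127.02 zax [ 0.001 -0.    -1.   ] q6 -1.16 F [-1.7  4.   6.6] M [0.46 0.29 0.19] op 0.127 ff 103.3
```

Request:
{"name": "send_rows", "arguments": {"rows": "0 0 4 0 0 0 -1;0 0 8 0 0 0 -1;0 0 12 0 0 0 -1;0 0 15 0 0 0 -1;0 0 15 0 0 0 -1"}}

```text
time: 19.32
eef_pos: [0.5104, -0.1721, 0.1079]
tcp_rot: [0.559, 0.829, 0.001, 0.001]
contact_force: [-0.3, 4.4, 7.3]
opening: 0.125
finger_force: 103.4
```

```bash
python3 -c "
from h import *
for i in range(3): st();shot('wrist')"
```

```text
t 19.32 pos [ 0.5104 -0.1721  0.1079] phi 111.96 zax [ 0.002  0.    -1.   ] q6 -0.9 F [-0.3  4.4  7.3] M [0.54 0.16 0.09] op 0.125 ff 103.4
t 19.38 pos [ 0.5104 -0.1721  0.1079] phi 111.98 zax [ 0.002  0.    -1.   ] q6 -0.9 F [0.1 3.2 6.6] M [0.56 0.19 0.12] op 0.126 ff 103.3
t 19.43 pos [ 0.5104 -0.172   0.1079] phi 111.98 zax [ 0.002  0.    -1.   ] q6 -0.9 F [0.7 3.5 6.9] M [0.57 0.14 0.11] op 0.122 ff 103.5
```

Request:
{"name": "send_rows", "arguments": {"rows": "0 0 2 0 0 0 -1;0 0 4 0 0 0 -1;0 0 6 0 0 0 -1;0 0 6 0 0 0 -1;0 0 6 0 0 0 -1"}}

```text
time: 20.1
eef_pos: [0.5105, -0.172, 0.1079]
tcp_rot: [0.602, 0.799, 0.001, 0.001]
contact_force: [1.2, 3.8, 7.7]
opening: 0.125
finger_force: 103.2
```

```bash
python3 -c "
from h import *
for i in range(3): st();shot('wrist')
a=shot('scene','fs.png');b=shot('side');w=shot('wrist','w6.png');print(find(a,'tension_weight'),find(b,'tension_weight'))
for p in (a,b):print([ (t,find(p,t)) for t in('brass_weight','cap_orange','squeegee')])"
```

```text
t 20.1 pos [ 0.5105 -0.172   0.1079] phi 106.0 zax [ 0.002  0.    -1.   ] q6 -0.79 F [1.2 3.8 7.7] M [0.57 0.05 0.19] op 0.125 ff 103.2
t 20.15 pos [ 0.5105 -0.172   0.108 ] phi 106.0 zax [ 0.002  0.    -1.   ] q6 -0.79 F [0.5 4.  6.2] M [0.53 0.1  0.22] op 0.126 ff 103.2
t 20.2 pos [ 0.5105 -0.172   0.108 ] phi 106.01 zax [ 0.002  0.    -1.   ] q6 -0.79 F [-0.5  4.6  6.2] M [0.47 0.08 0.22] op 0.127 ff 103.2
[(0.91, array([0.5141, 0.2495, 0.041 ])), (0.64, array([0.4072, 0.4412, 0.0425])), (0.56, array([0.4969, 0.001 , 0.0695])), (0.47, array([ 0.4894, -0.0933,  0.011 ]))] [(0.82, array([0.4997, 0.0093, 0.0681])), (0.75, array([0.521 , 0.2583, 0.0348])), (0.23, array([ 0.5089, -0.1541,  0.0574]))]
[('brass_weight', [(0.63, array([0.6238, 0.2077, 0.0232]))]), ('cap_orange', [(0.56, array([0.6525, 0.1101, 0.0263]))]), ('squeegee', [(0.58, array([ 0.3814, -0.0332,  0.0093]))])]
[('brass_weight', [(0.54, array([0.6273, 0.2068, 0.0258]))]), ('cap_orange', [(0.77, array([0.6547, 0.1147, 0.0218]))]), ('squeegee', [(0.71, array([ 0.3806, -0.0334,  0.0047])), (0.7, array([ 0.5127, -0.153 ,  0.0574]))])]
```

The tool has turned 73°. The knob torque jumped from 0.11 to 0.21 N m between 67° and 73°, which fits the third stop. The weight is still on the hook and the other objects haven't moved, so I'm handing in.

```bash
python3 -c "
from h import *
st();print(ctrl.sign_off())"
```

```text
t 20.8 pos [ 0.5105 -0.172   0.1079] phi 106.01 zax [ 0.002  0.    -1.   ] q6 -0.79 F [0.3 4.3 7.2] M [0.6  0.09 0.16] op 0.131 ff 103.2
the job is handed in; nothing more can be done
None
```

I handed the job in at 20.8 s: the steel weight hangs on the hook, the gripper holds the knob at about 73° (third click, 72°), and the bystanders read within about 5 mm of their starting positions; sign-off returned no verdict.

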